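# Load the sample cassette into the cell counter

## Robot

A 6-joint arm with a two-finger parallel gripper is mounted at the origin on the work surface. World frame = base frame: x ahead of the robot, y to its left, z up, the work surface at z = 0. Lengths are in m, angles in rad, forces in N, time in s.
With the tool pointing down it reaches from about 0.35 to 0.85 m from the base axis. Payload 8.1 kg.
Tool frame: the origin (TCP) lies between the finger pads; the fingertips stand 11 mm ahead of it and the grasp point (between the pads) lies 8 mm behind it (tips_ahead is the z of the fingertips in the tool frame, in m); z points along the fingers, y is the line along which they close (so a half turn about z gives the same grasp; the last joint's range is limited). The gripper opens to 93 mm and grips with 3 to 60 N. Pads are 15 mm wide; open, the fingers measure 128 mm over their backs; the gripper's body (75 mm by 188 mm) begins 65 mm behind the grasp point.
Start: joints at [-1.259, 0.13, 1.488, -0, 1.523, -0.085], TCP at [0.232, -0.553, 0.23] pointing down, gripper open.
Joint ranges: [-2.96, 2.96], [-0.89, 2.26], [0.02, 2.5], [-1.34, 4.48], [0, 2.73], [-2.66, 2.66]. Speed limits (rad/s): [2.39, 2.39, 2.79, 3.14, 3.14, 3.14].

## Interface

Orientations are given as a rotation vector (axis times angle).
In Python, from plant import read_state, read_camera, close_job, tips_ahead gives the robot as it stands. The module is installed in compiled form; this text tells all that it offers.
- The arm moves only by the tool move_arm, never from a script. Its argument "plan" is a list of rows, each a list of 7 numbers: the turn, a rotation vector about the tool's x, y, z in units of 6 degrees (1.0 is 6 degrees), then the shift along the tool's x, y, z in units of 25 mm (1.0 is 25 mm), then the finger opening in mm, from 0 to 93. A call has exactly 10 rows; each row shifts and turns the commanded pose from where the row before left it, along the tool's axes as they then stand; what a row does not reach is not made up. A row lasts 1/10 s, in which the tool goes at most 50 mm and 8.59 degrees, less where a joint would pass 70% of its speed; a pose out of reach is approached as far as the arm can. A call is refused whole if a number of a shift passes 1 or a number of a turn 1, either way. A call with a gripper value outside its range is refused whole. The fingers move at their own pace and stop on an object; "force" is the grip in N (left out, the last holds). Time passes only in rows, so rows that do not move let the fingers close, or fill a call up. It gives the time, the measured TCP pose, the force, the opening and the grip force at its end, in the units of the state.
- read_state(): the state, without advancing time (a new reading comes with each control period).
- read_camera(name): name is "scene" or "side" or "wrist"; returns a dict with "frame" (384x512x3 uint8, red, green, blue), "z_map" (384x512 float32, m along the optical axis (not along the pixel's ray), 0 where there is no reading), "fx", "fy", "cx", "cy" (pixels), "rvec" (rotation vector, rad) and "tvec" (3), from world to camera coordinates, as OpenCV has them. Camera axes: x right, y down, z forward; pixel columns grow to the right and rows downward; lengths in m; the calibration is good to about 2 mm. A picture is of the moment at which its call begins.
- close_job(): hands the job in; it is judged then, once.
The state is a dict: "t": time; "q": joint angles; "dq": joint speeds; "joint_torque": joint torques, N m; "tool_pos": TCP position; "orientation": TCP orientation; "force": force on the tool from outside, world axes, zero at the start; "wrist_torque": the same for the moment, N m; "opening": finger opening in m; "gripper_force": force on a finger pad.
Only numpy, scipy, OpenCV 4.12 (cv2) and the standard library are available. Lean on these libraries where they do the work, as an engineer would, in place of code of your own. Each camera call takes 0.05 s, during which the arm holds its last target. There are 200 camera calls.

## Task

The cassette with the red tab holds the prepared sample: take it from the rack and load it into the cell counter on the bench, nose first through the sprung light flap on its sloping deck (the cassette itself opens the flap, not your fingers) and on down against the sprung carriage until it latches and stays fully home. Then let go of it; leave the two spare cassettes with grey tabs in their rack and do not push the two bottles about.

Things in the scene. Friction and masses are not known exactly. Their poses are not given: they have to be found in the camera images.
- sample_center (a point): centre (half-way up) of the sample cassette: 12 mm thick (own x), 40 mm wide (own y), 98 mm long (own z, from nose up to tab). White body, pink window, RED tab 12 x 28 mm filling the top 40 mm, to be gripped across the 12 mm. Shoulders (40 mm wide) end 9 mm above this point, the nose 49 mm below. Same either way round. ~30 g. Stands upright in one of the rack's slots, nose down
- spare_a_center (a point): centre of a spare cassette, the same part with a GREY tab and pale window, in another slot of the rack
- spare_b_center (a point): centre of the second spare cassette with a GREY tab, in the remaining slot
- rack: fixed rack, a grey block 56 x 196 x 38 mm with a blue foot, origin at the centre of its underside, long side along own y; slots at y = -64, 0 and 64 mm, 26 mm deep with 1.5 mm of play round the cassette, whose thickness lies along the rack's x
- port: mouth of the cell counter's loading port (fixed white wedge-shaped instrument 250 x 250 x 180 mm, black touch panel). Origin: centre of the mouth, flush with the deck, in a flush blue bezel. z points squarely out of the deck, 30 deg from vertical, leaning towards the robot; x up the slope; y along the mouth. Throat 17 mm (x) by 45 mm (y), bevelled 4 mm wider at the deck
- flap (a joint): angle of the sprung black light flap that shuts the throat 5 mm below the deck: hinged on the port's +x side, 0 shut, grows inwards (about 1.4 beside a latched cassette), opens at 1 to 2 N
- carriage (a joint): travel (m) of the sprung carriage down the throat: 0 at rest, 34 mm below the deck; 0.027 at its stop. The push on the cassette rises to about 11 N. At 0.022 two side bolts snap into notches in the cassette's edges and hold it; push 2 to 4 mm past that. Let go short of it, the carriage pushes the cassette back up to 22 mm
- stain: small amber glass bottle with a black cap, 42 mm across, 90 mm high, standing on the bench; origin at the centre of its underside
- jar: small pale jar with a white cap, 44 mm across, 60 mm high, standing on the bench; origin at the centre of its underside
- port_home (a point): where sample_center lies once latched: 7 mm below the mouth along the port's z (same axes as the port). The cassette goes in along -z, its thickness along x, its width along y. Latched, its shoulders stand 2 mm proud of the deck

How it is judged:
By the outcome, as a careful person would: the job done as asked, in the order asked, and still so for the second after the job is handed in, with the robot touching nothing.
It also fails if it takes over 42 s, if anything falls off the work surface, if the arm or the gripper's body presses on something with over 40 N, if the wrist force passes 120 N, or if a joint passes its speed limit or range.

## Working session

There is one attempt and no reset: what is moved stays moved. The work goes in short steps, Python scripts to look and compute and a tool call to move; the robot and the scene stay as the last step left them, time stands still between calls to the robot, and variables do not carry over. Pictures are saved under pics/ and viewed, at most 10 in all, crops included, and the job is handed in when it is done.

Besides the shell and the picture viewer there is one more tool, called after ">>>" by a JSON object that holds its "name" and its "arguments". move_arm: Moves the arm, as the interface text tells. Its arguments: {"type":"object","properties":{"plan":{"type":"array","items":{"type":"array","items":{"type":"number"}}},"force":{"type":"number"}},"required":["plan"]}

```bash
mkdir -p pics; cat > h.py <<'E'
import numpy as np, cv2
from scipy.spatial.transform import Rotation as R
from plant import read_state, read_camera, close_job, tips_ahead
def cloud(c):
    z=c["z_map"].astype(float); v,u=np.mgrid[:384,:512]
    p=np.stack([(u-c["cx"])/c["fx"]*z,(v-c["cy"])/c["fy"]*z,z],-1)
    Rm=R.from_rotvec(np.ravel(c["rvec"])).as_matrix()
    w=(p-np.ravel(c["tvec"]))@Rm
    w[z<=0]=np.nan
    return w
E
python3 - <<'E'
from h import *
ims=[]
for n in ["scene","side"]:
    c=read_camera(n); np.savez(n+".npz",**c)
    cv2.imwrite(f"pics/{n}0.png",cv2.resize(c["frame"][:,:,::-1],(768,576)))
    Rm=R.from_rotvec(np.ravel(c["rvec"])).as_matrix(); print(n,-Rm.T@np.ravel(c["tvec"]),Rm[2],c["fx"])
    w=cloud(c); h=cv2.cvtColor(c["frame"],cv2.COLOR_RGB2HSV).astype(int)
    red=((h[...,0]<6)|(h[...,0]>174))&(h[...,1]>150)&(h[...,2]>80)
    p=w[red]; p=p[~np.isnan(p[:,0])]; print("red",len(p),np.median(p,0) if len(p) else 0, p.min(0),p.max(0))
s=read_state();print(s["tool_pos"],s["orientation"],s["t"],tips_ahead)
E
```

```text
scene [0.88699211 0.34148093 0.70123173] [-0.42897676 -0.32261207 -0.8437419 ] 370.26825074915655
red 66 [0.53222088 0.20304859 0.10953236] [0.52716618 0.18980866 0.10688148] [0.53860127 0.21620556 0.11158936]
side [0.20567056 0.70916357 0.69883386] [ 0.38871191 -0.65155418 -0.65144471] 445.35649533915256
red 58 [0.53153286 0.20314753 0.11029782] [0.52631127 0.19008827 0.10753945] [0.53731901 0.21641856 0.1129837 ]
[ 0.23172465 -0.5528918   0.22867702] [-3.07830724e+00 -6.18793791e-01  2.97598771e-04] 0.1 0.011
```

View pics/scene0.png

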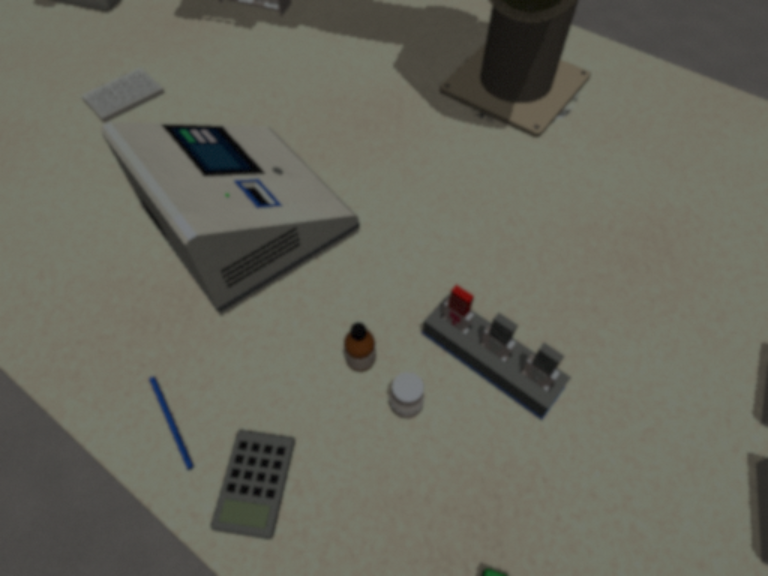

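View pics/side0.png

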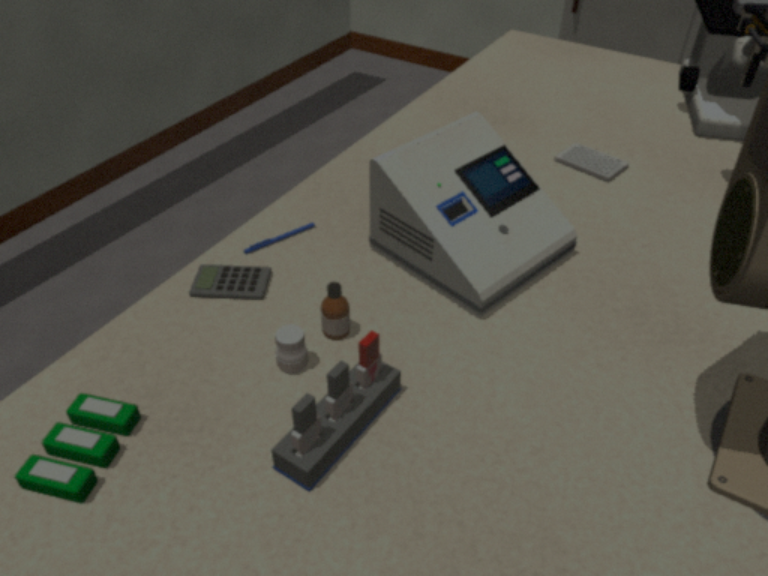

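Scene view: red tab at (460,298), spares at (502,330) and (546,360), bezel at (258,193), bottles at (360,345) and (407,393). Side view: red tab at (369,350), bezel at (457,208). Next I'll measure the rack, deck plane and bezel.

```bash
python3 - <<'E'
from h import *
def plane(p):
    best=None;rng=np.random.default_rng(0)
    for _ in range(200):
        a=p[rng.choice(len(p),3,False)]; n=np.cross(a[1]-a[0],a[2]-a[0]); l=np.linalg.norm(n)
        if l<1e-6: continue
        n/=l; k=abs((p-a[0])@n)<.003
        if best is None or k.sum()>best.sum(): best=k
    q=p[best]; m=q.mean(0); n=np.linalg.svd(q-m)[2][2]; n*=np.sign(n[2]); return m,n,best.mean()
for nm,(bu,bv) in {"scene":(258/1.5,193/1.5),"side":(457/1.5,208/1.5)}.items():
    c=dict(np.load(nm+".npz")); w=cloud(c); f=c["frame"]; h=cv2.cvtColor(f,cv2.COLOR_RGB2HSV).astype(int)
    Rm=R.from_rotvec(np.ravel(c["rvec"])).as_matrix(); o=-Rm.T@np.ravel(c["tvec"])
    def ray(uv,m,n):
        uv=np.atleast_2d(uv); d=np.c_[(uv[:,0]-c["cx"])/c["fx"],(uv[:,1]-c["cy"])/c["fy"],np.ones(len(uv))]@Rm
        return o+d*(((m-o)@n)/(d@n))[:,None]
    v,u=np.mgrid[:384,:512]
    near=(np.hypot(u-bu,v-bv)<35)
    p=w[near]; p=p[np.isfinite(p[:,0])]; m,n,fr=plane(p); print(nm,"deck n",n,"tilt",np.degrees(np.arccos(n[2])),fr)
    blue=(h[...,0]>100)&(h[...,0]<130)&(h[...,1]>130)&(h[...,2]>70)&(np.hypot(u-bu,v-bv)<20)
    P=ray(np.c_[u[blue],v[blue]],m,n)
    ux=np.array([0,0,1.])-n*n[2]; ux/=np.linalg.norm(ux); uy=np.cross(n,ux)
    q=np.c_[(P-m)@ux,(P-m)@uy]; r=cv2.minAreaRect((q*1e3).astype(np.float32))
    cc=m+ux*r[0][0]/1e3+uy*r[0][1]/1e3
    print(" bezel",blue.sum(),r,"centre",cc,"extent-mid",m+ux*(q[:,0].min()+q[:,0].max())/2+uy*(q[:,1].min()+q[:,1].max())/2,"ux",ux,"uy",uy)
    # rack top face
    k=np.isfinite(w[...,0])&(abs(w[...,2]-.038)<.004)&(np.hypot(w[...,0]-.53,w[...,1]-.25)<.25)&(h[...,1]<70)&(h[...,2]<150)
    k=cv2.morphologyEx(k.astype(np.uint8),cv2.MORPH_CLOSE,np.ones((7,7)))
    nl,lab,st,_=cv2.connectedComponentsWithStats(k); i=1+np.argmax(st[1:,4]); cnt=np.argwhere(lab==i)[:,::-1]
    Q=ray(cnt,np.array([0,0,.038]),np.array([0,0,1.])); print(" rack",len(Q),cv2.minAreaRect((Q[:,:2]*1e3).astype(np.float32)))
    # tab tops
    red=((h[...,0]<6)|(h[...,0]>174))&(h[...,1]>150)
    for name,k in (("red",red),("grey",(h[...,1]<60))):
        k=k&(abs(w[...,2]-.110)<.004)&(np.hypot(w[...,0]-.53,w[...,1]-.25)<.2)
        nl,lab,st,_=cv2.connectedComponentsWithStats(k.astype(np.uint8))
        for i in range(1,nl):
            if st[i,4]>15:
                uv=np.c_[u[lab==i],v[lab==i]]; T=ray(uv,np.array([0,0,.11]),np.array([0,0,1.])); print(" tab",name,len(uv),T.mean(0),cv2.minAreaRect((T[:,:2]*1e3).astype(np.float32)))
    for name,k in (("stain",(h[...,0]>5)&(h[...,0]<16)&(h[...,1]>140)),):
        k=k&np.isfinite(w[...,0])&(w[...,2]>.02)&(w[...,2]<.08); print(name,np.median(w[k],0) if k.any() else 0)
E
```

```text
scene deck n [-0.48445137  0.13851169  0.86378318] tilt 30.255950449515247 0.868848167539267
 bezel 31 ((12.866543769836426, 11.873161315917969), (32.22549057006836, 55.67852783203125), 7.047696590423584) centre [ 0.56920837 -0.11715897  0.11597115] extent-mid [ 0.56791878 -0.11521524  0.1149362 ] ux [ 0.83050427 -0.23745324  0.50386369] uy [0.27489912 0.96147307 0.        ]
 rack 1764 ((536.4750366210938, 265.8865661621094), (195.6157684326172, 58.205291748046875), 87.04776763916016)
 tab red 79 [0.53364659 0.20340193 0.11      ] ((533.8048095703125, 203.2665557861328), (12.785791397094727, 26.832691192626953), 0.3265668749809265)
 tab grey 105 [0.5364067  0.26612352 0.11      ] ((536.700927734375, 266.0854187011719), (28.179454803466797, 13.977380752563477), 86.82563781738281)
 tab grey 116 [0.53999324 0.32991842 0.11      ] ((540.2816162109375, 329.7760925292969), (27.905126571655273, 14.073905944824219), 86.82550811767578)
stain [0.65133091 0.13055949 0.06231121]
side deck n [-0.4793861   0.14063051  0.86626326] tilt 29.972732774691636 0.8201720093823299
 bezel 82 ((-1.8643283843
[... 158 characters left out ...]
.11513146  0.11583007] ux [ 0.83123439 -0.24384711  0.4995878 ] uy [0.28149308 0.95956326 0.        ]
 rack 1619 ((534.483642578125, 267.40789794921875), (198.07666015625, 59.09587097167969), 87.26371002197266)
 tab red 67 [0.53097702 0.20394599 0.11      ] ((530.8623657226562, 203.67922973632812), (27.3780517578125, 10.886157035827637), 87.63716888427734)
 tab grey 102 [0.53507575 0.26763701 0.11      ] ((534.5187377929688, 267.93560791015625), (30.71491241455078, 14.806489944458008), 87.77188110351562)
 tab grey 120 [0.53831569 0.33144707 0.11      ] ((538.0922241210938, 331.0418395996094), (30.33194351196289, 15.394000053405762), 87.83904266357422)
stain [0.63399714 0.13346023 0.06359092]
```

```bash
cat >> h.py <<'E'
def frame(z,y):
    z=np.array(z,float);z/=np.linalg.norm(z);y=np.array(y,float);y-=z*(y@z);y/=np.linalg.norm(y)
    return np.c_[np.cross(y,z),y,z]
def cur():
    s=read_state(); return np.array(s["tool_pos"]),R.from_rotvec(s["orientation"])
def go(p,Rt,N,start=None):
    p0,R0=start or cur(); Rt=R.from_matrix(Rt) if not isinstance(Rt,R) else Rt
    w=(R0.inv()*Rt).as_rotvec(); S=sum(R.from_rotvec(w*i/N).as_matrix() for i in range(N))
    v=np.linalg.solve(S,R0.inv().apply(np.array(p)-p0))
    print(N,"rows of",np.round(np.r_[np.degrees(w)/N/6,v/.025],3),"norms mm/deg per row",np.linalg.norm(v)*1e3,np.degrees(np.linalg.norm(w))/N)
YAW=np.radians(-16.15); T=np.radians(30)
pn=np.array([-np.sin(T)*np.cos(YAW),-np.sin(T)*np.sin(YAW),np.cos(T)])
px=np.array([np.cos(T)*np.cos(YAW),np.cos(T)*np.sin(YAW),np.sin(T)])
py=np.cross(pn,px); PORT=np.array([.5685,-.1155,.1155]); RP=frame(-pn,px)
RY=np.radians(-2.9); RR=frame([0,0,-1],[np.cos(RY),np.sin(RY),0]); SAMP=np.array([.5323,.2032,.061])
E
python3 -c "
from h import *
go(PORT+pn*.18,RP,30)"
```

```text
30 rows of [-0.156  0.074 -0.277  0.706 -0.166 -0.073] norms mm/deg per row 18.226469591954665 1.9600299652863835
```

>>> {"name": "move_arm", "arguments": {"plan": [[-0.156,0.074,-0.277,0.706,-0.166,-0.073,93],[-0.156,0.074,-0.277,0.706,-0.166,-0.073,93],[-0.156,0.074,-0.277,0.706,-0.166,-0.073,93],[-0.156,0.074,-0.277,0.706,-0.166,-0.073,93],[-0.156,0.074,-0.277,0.706,-0.166,-0.073,93],[-0.156,0.074,-0.277,0.706,-0.166,-0.073,93],[-0.156,0.074,-0.277,0.706,-0.166,-0.073,93],[-0.156,0.074,-0.277,0.706,-0.166,-0.073,93],[-0.156,0.074,-0.277,0.706,-0.166,-0.073,93],[-0.156,0.074,-0.277,0.706,-0.166,-0.073,93]]}}

```text
t: 1.1
tool_pos: [0.3627, -0.427, 0.2497]
orientation: [2.815, 1.012, 0.163]
force: [-0.5, -0.3, 0.1]
opening: 0.0928
gripper_force: 0.0
```

>>> {"name": "move_arm", "arguments": {"plan": [[-0.156,0.074,-0.277,0.706,-0.166,-0.073,93],[-0.156,0.074,-0.277,0.706,-0.166,-0.073,93],[-0.156,0.074,-0.277,0.706,-0.166,-0.073,93],[-0.156,0.074,-0.277,0.706,-0.166,-0.073,93],[-0.156,0.074,-0.277,0.706,-0.166,-0.073,93],[-0.156,0.074,-0.277,0.706,-0.166,-0.073,93],[-0.156,0.074,-0.277,0.706,-0.166,-0.073,93],[-0.156,0.074,-0.277,0.706,-0.166,-0.073,93],[-0.156,0.074,-0.277,0.706,-0.166,-0.073,93],[-0.156,0.074,-0.277,0.706,-0.166,-0.073,93]]}}

```text
t: 2.1
tool_pos: [0.448, -0.2677, 0.267]
orientation: [2.501, 1.343, 0.308]
force: [-0.1, -0.6, -0.2]
opening: 0.0927
gripper_force: 0.0
```

>>> {"name": "move_arm", "arguments": {"plan": [[-0.156,0.074,-0.277,0.706,-0.166,-0.073,93],[-0.156,0.074,-0.277,0.706,-0.166,-0.073,93],[-0.156,0.074,-0.277,0.706,-0.166,-0.073,93],[-0.156,0.074,-0.277,0.706,-0.166,-0.073,93],[-0.156,0.074,-0.277,0.706,-0.166,-0.073,93],[-0.156,0.074,-0.277,0.706,-0.166,-0.073,93],[-0.156,0.074,-0.277,0.706,-0.166,-0.073,93],[-0.156,0.074,-0.277,0.706,-0.166,-0.073,93],[-0.156,0.074,-0.277,0.706,-0.166,-0.073,93],[-0.156,0.074,-0.277,0.706,-0.166,-0.073,93]]}}

```text
t: 3.1
tool_pos: [0.4824, -0.0897, 0.2718]
orientation: [2.147, 1.616, 0.434]
force: [-0.0, -0.3, -0.7]
opening: 0.0929
gripper_force: 0.0
```

```bash
python3 - <<'E'
from h import *
c=read_camera("wrist"); np.savez("w1.npz",**c); cv2.imwrite("pics/w1.png",cv2.resize(c["frame"][:,:,::-1],(768,576)))
p,r=cur(); print(p,r.as_matrix(),"target",PORT+pn*.18,RP, read_state()["t"])
Rm=R.from_rotvec(np.ravel(c["rvec"])).as_matrix(); print("cam in tool",r.inv().apply(-Rm.T@np.ravel(c["tvec"])-p))
E
```

```text
[ 0.48232694 -0.08780294  0.27138731] [[ 2.74612977e-01  8.31312288e-01  4.83226233e-01]
 [ 9.61554607e-01 -2.37065571e-01 -1.38609716e-01]
 [-6.71657763e-04  5.02712437e-01 -8.64453443e-01]] target [ 0.48205169 -0.09046623  0.27138457] [[ 2.78152986e-01  8.31849258e-01  4.80268393e-01]
 [ 9.60536786e-01 -2.40887552e-01 -1.39076493e-01]
 [ 1.38777878e-17  5.00000000e-01 -8.66025404e-01]] 3.15
cam in tool [ 0.06976619  0.00055011 -0.15448989]
```

View pics/w1.png

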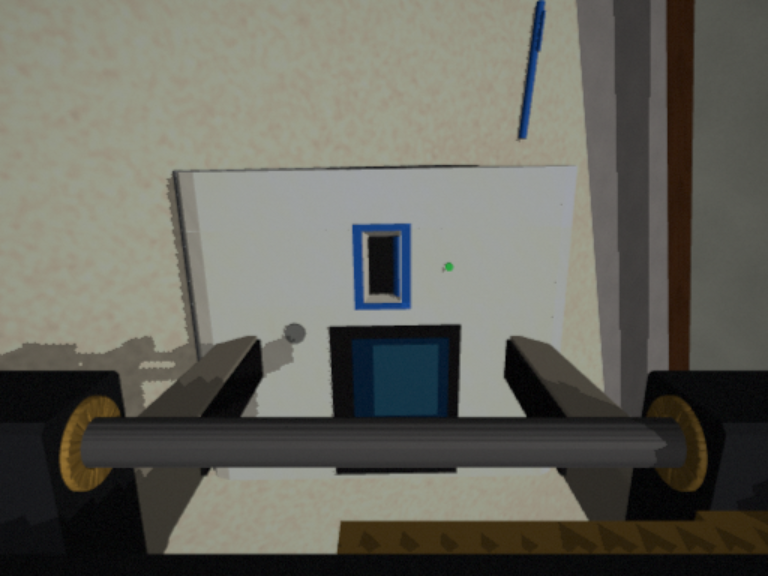

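The wrist view shows the bezel at (352–411, 223–309) with the throat inside it. I'll measure it from this view.

```bash
python3 - <<'E'
from h import *
c=dict(np.load("w1.npz")); w=cloud(c); h=cv2.cvtColor(c["frame"],cv2.COLOR_RGB2HSV).astype(int)
v,u=np.mgrid[:384,:512]
Rm=R.from_rotvec(np.ravel(c["rvec"])).as_matrix(); o=-Rm.T@np.ravel(c["tvec"])
k=(u>150)&(u<350)&(v>125)&(v<205)&~((u>228)&(u<282)&(v>142)&(v<212))&np.isfinite(w[...,0])
p=w[k]; m=np.median(p,0)
for _ in range(4):
    m=p.mean(0); n=np.linalg.svd(p-m,full_matrices=False)[2][2]; n*=np.sign(n[2]); p=p[abs((p-m)@n)<.003]
print("n",n,"tilt",np.degrees(np.arccos(n[2])),"offset of PORT from plane mm",(PORT-m)@n*1e3)
print("yaw of normal",np.degrees(np.arctan2(-n[1],-n[0])))
def ray(uv):
    d=np.c_[(uv[:,0]-c["cx"])/c["fx"],(uv[:,1]-c["cy"])/c["fy"],np.ones(len(uv))]@Rm
    return o+d*(((m-o)@n)/(d@n))[:,None]
blue=(h[...,0]>100)&(h[...,0]<130)&(h[...,1]>130)&(h[...,2]>70)&(u>228)&(u<280)&(v>142)&(v<212)
P=ray(np.c_[u[blue],v[blue]])-PORT; q=np.c_[P@px,P@py]*1e3
r=cv2.minAreaRect(q.astype(np.float32)); print("bezel in (px,py) mm",blue.sum(),r)
P=PORT+px*r[0][0]/1e3+py*r[0][1]/1e3; P-=n*((P-m)@n); print("port",P)
# inner opening: non-blue pixels enclosed
cn,_=cv2.findContours(blue.astype(np.uint8),cv2.RETR_CCOMP,cv2.CHAIN_APPROX_NONE)
for x in cn:
    if len(x)>30:
        X=ray(x[:,0].astype(float))-PORT; print(len(x),cv2.minAreaRect((np.c_[X@px,X@py]*1e3).astype(np.float32)))
E
```

```text
n [-0.48406115  0.13052234  0.86524489] tilt 30.089319252799044 offset of PORT from plane mm 0.261128522620458
yaw of normal -15.09035841521318
bezel in (px,py) mm 886 ((-0.5775146484375, 0.46326637268066406), (40.135826110839844, 63.144691467285156), 0.9087458848953247)
port [ 0.56827319 -0.11494953  0.11498828]
79 ((11.230935096740723, 0.5383510589599609), (1.1179112195968628, 43.90462112426758), 0.5653038024902344)
183 ((-0.5775146484375, 0.46326637268066406), (40.135826110839844, 63.144691467285156), 0.9087458848953247)
149 ((-0.3350553512573242, 0.30509376525878906), (30.854639053344727, 55.48040008544922), 0.7124837636947632)
```

```bash
sed -i 's/radians(-16.15)/radians(-15.4)/; s/\[.5685,-.1155,.1155\]/[.5683,-.1150,.1150]/' h.py
python3 -c "
from h import *
go([.5323,.2032,.20],RR,20)"
```

```text
20 rows of [ 0.25   0.029 -0.106  0.595 -0.038  0.133] norms mm/deg per row 15.262472856259011 1.640585784601063
```

>>> {"name": "move_arm", "arguments": {"plan": [[0.25,0.029,-0.106,0.595,-0.038,0.133,60],[0.25,0.029,-0.106,0.595,-0.038,0.133,60],[0.25,0.029,-0.106,0.595,-0.038,0.133,60],[0.25,0.029,-0.106,0.595,-0.038,0.133,60],[0.25,0.029,-0.106,0.595,-0.038,0.133,60],[0.25,0.029,-0.106,0.595,-0.038,0.133,60],[0.25,0.029,-0.106,0.595,-0.038,0.133,60],[0.25,0.029,-0.106,0.595,-0.038,0.133,60],[0.25,0.029,-0.106,0.595,-0.038,0.133,60],[0.25,0.029,-0.106,0.595,-0.038,0.133,60]]}}

```text
t: 4.15
tool_pos: [0.5208, 0.0531, 0.2359]
orientation: [2.231, 1.889, 0.23]
force: [0.7, 0.4, 0.5]
opening: 0.06
gripper_force: 0.0
```

>>> {"name": "move_arm", "arguments": {"plan": [[0.25,0.029,-0.106,0.595,-0.038,0.133,60],[0.25,0.029,-0.106,0.595,-0.038,0.133,60],[0.25,0.029,-0.106,0.595,-0.038,0.133,60],[0.25,0.029,-0.106,0.595,-0.038,0.133,60],[0.25,0.029,-0.106,0.595,-0.038,0.133,60],[0.25,0.029,-0.106,0.595,-0.038,0.133,60],[0.25,0.029,-0.106,0.595,-0.038,0.133,60],[0.25,0.029,-0.106,0.595,-0.038,0.133,60],[0.25,0.029,-0.106,0.595,-0.038,0.133,60],[0.25,0.029,-0.106,0.595,-0.038,0.133,60]]}}

```text
t: 5.15
tool_pos: [0.5334, 0.2008, 0.2]
orientation: [-2.28, -2.159, 0.002]
force: [-1.0, 0.6, 0.5]
opening: 0.0594
gripper_force: 0.0
```

```bash
python3 - <<'E'
from h import *
read_camera("side"); c=read_camera("wrist"); np.savez("w2.npz",**c); cv2.imwrite("pics/w2.png",c["frame"][:,:,::-1])
p,r=cur(); print(p,r.as_matrix()[:,1],read_state()["t"])
w=cloud(c); h=cv2.cvtColor(c["frame"],cv2.COLOR_RGB2HSV).astype(int); v,u=np.mgrid[:384,:512]
Rm=R.from_rotvec(np.ravel(c["rvec"])).as_matrix(); o=-Rm.T@np.ravel(c["tvec"])
red=((h[...,0]<6)|(h[...,0]>174))&(h[...,1]>150)&(h[...,2]>60)
q=w[red]; q=q[np.isfinite(q[:,0])]; print(len(q),np.percentile(q,[2,50,98],axis=0))
k=red&(abs(w[...,2]-.110)<.004)
d=np.c_[(u[k]-c["cx"])/c["fx"],(v[k]-c["cy"])/c["fy"],np.ones(k.sum())]@Rm
T=o+d*((.11-o[2])/d[:,2])[:,None]; print(k.sum(),np.median(w[k],0),cv2.minAreaRect((T[:,:2]*1e3).astype(np.float32)))
go([.5323,.2032,.089],RR,10)
E
```

```text
[0.5332437  0.20128202 0.19928043] [ 0.99856469 -0.05349194 -0.00267691] 5.25
595 [[0.52697522 0.18895052 0.07578738]
 [0.5327588  0.20574997 0.10931271]
 [0.53877123 0.21591263 0.11075461]]
485 [0.53271224 0.20281696 0.10952335] ((532.9646606445312, 202.7552490234375), (28.048646926879883, 11.528411865234375), 86.5865707397461)
10 rows of [-0.003 -0.    -0.003  0.007 -0.004  0.441] norms mm/deg per row 11.030117219615908 0.02265569975671727
```

View pics/w2.png

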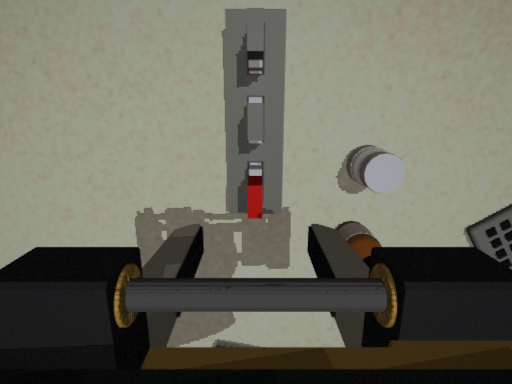

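Red tab at (255,197), measured (0.533, 0.203, 0.110), which agrees with the earlier views. The bottles are clear. Descending to grip.

>>> {"name": "move_arm", "arguments": {"plan": [[0,0,0,0.007,-0.002,0.441,60],[0,0,0,0.007,-0.002,0.441,60],[0,0,0,0.007,-0.002,0.441,60],[0,0,0,0.007,-0.002,0.441,60],[0,0,0,0.007,-0.002,0.441,60],[0,0,0,0.007,-0.002,0.441,60],[0,0,0,0.007,-0.002,0.441,60],[0,0,0,0.007,-0.002,0.441,60],[0,0,0,0.007,-0.002,0.441,60],[0,0,0,0.007,-0.002,0.441,60]]}}

```text
t: 6.25
tool_pos: [0.5331, 0.2017, 0.089]
orientation: [-2.282, -2.159, 0.001]
force: [0.8, 0.8, -0.5]
opening: 0.0598
gripper_force: 0.0
```

>>> {"name": "move_arm", "arguments": {"plan": [[0,0,0,0,0,0,40],[0,0,0,0,0,0,25],[0,0,0,0,0,0,16],[0,0,0,0,0,0,8],[0,0,0,0,0,0,8],[0,0,0,0,0,0,8],[0,0,0,0,0,0,8],[0,0,0,0,0,0,8],[0,0,0,0,0,0,8],[0,0,0,0,0,0,8]], "force": 40}}

```text
t: 7.25
tool_pos: [0.5332, 0.2017, 0.0901]
orientation: [-2.282, -2.159, 0.001]
force: [-0.4, 0.2, 1.9]
opening: 0.0116
gripper_force: 40.0
```

```bash
python3 - <<'E'
from h import *
s=read_state(); p,r=cur(); print(p,r.as_matrix(),s["force"],s["wrist_torque"],s["opening"],s["gripper_force"])
E
```

```text
[0.53320379 0.20168053 0.09008124] [[ 5.54789725e-02  9.98459546e-01 -7.86966920e-04]
 [ 9.98459850e-01 -5.54790373e-02 -6.07287979e-05]
 [-1.04295415e-04 -7.82385702e-04 -9.99999688e-01]] [-0.41689225  0.24518066  1.88230801] [-0.07834989  0.03215076 -0.01954242] 0.011640647186427721 40.00047147274017
```

>>> {"name": "move_arm", "arguments": {"plan": [[0,0,0,0,0,-0.2,8],[0,0,0,0,0,-0.4,8],[0,0,0,0,0,-0.5,8],[0,0,0,0,0,-0.6,8],[0,0,0,0,0,-0.6,8],[0,0,0,0,0,-0.6,8],[0,0,0,0,0,-0.6,8],[0,0,0,0,0,-0.6,8],[0,0,0,0,0,-0.5,8],[0,0,0,0,0,-0.2,8]], "force": 45}}

```text
t: 8.25
tool_pos: [0.534, 0.2019, 0.212]
orientation: [2.282, 2.159, 0.002]
force: [0.8, 0.8, -0.4]
opening: 0.0121
gripper_force: 45.0
```

```bash
python3 - <<'E'
from h import *
c=read_camera("wrist"); np.savez("w3.npz",**c); cv2.imwrite("pics/w3.png",c["frame"][:,:,::-1])
s=read_state(); print(s["tool_pos"],s["opening"],s["gripper_force"],s["force"],s["t"])
go(PORT+pn*.125-py*.0012,RP,20)
E
```

```text
[0.53401831 0.20189456 0.21204449] 0.012308676522790895 44.99984800815582 [-0.50385972  0.35416107  0.10806127] 8.3
20 rows of [-0.248 -0.027  0.099 -0.605  0.046 -0.006] norms mm/deg per row 15.174445939235955 1.6136184738022492
```

View pics/w3.png

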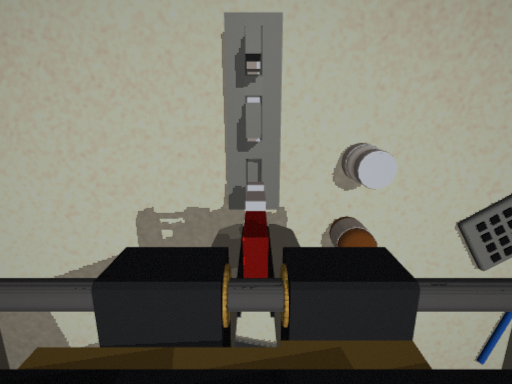

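The cassette is held and its slot is empty: red tab at (256,245), body edge at (256,198). Now the transfer, measuring the in-hand offset as well.

```bash
python3 - <<'E'
from h import *
c=dict(np.load("w3.npz")); w=cloud(c); p,r=cur(); t=(w-p)@r.as_matrix()*1e3
for v in range(180,280,6): print(v,[np.round(t[v,u],1).tolist() for u in (250,256,262)],c["frame"][v,256])
E
```

```text
180 [[-7.0, -5.7, 200.3], [-7.2, 1.3, 201.0], [-1.2, 7.7, 173.9]] [105 105 102]
186 [[18.8, -3.5, 63.3], [18.9, 0.8, 62.6], [19.0, 5.1, 62.5]] [173 177 183]
192 [[20.1, -3.2, 41.2], [20.0, 0.7, 41.5], [19.9, 4.6, 41.9]] [88 81 77]
198 [[20.0, -3.0, 27.2], [20.0, 0.7, 27.2], [20.0, 4.3, 27.3]] [90 82 78]
204 [[18.2, -2.9, 20.6], [18.5, 0.7, 19.5], [18.6, 4.2, 19.3]] [174 177 183]
210 [[14.3, -2.9, 21.2], [14.6, 0.7, 20.4], [14.6, 4.2, 20.2]] [162 160 167]
216 [[13.7, -2.8, 12.1], [14.3, 0.6, 10.4], [14.1, 4.0, 10.9]] [71  5  4]
222 [[13.9, -2.6, 1.7], [14.1, 0.6, 1.3], [14.5, 3.7, 0.2]] [53  3  2]
228 [[14.1, -2.5, -7.4], [14.2, 0.6, -7.7], [14.1, 3.6, -7.5]] [57  9  8]
234 [[13.7, -2.4, -14.6], [13.8, 0.5, -14.7], [13.9, 3.4, -15.0]] [55  8  6]
240 [[12.4, -2.3, -18.6], [12.8, 0.5, -19.5], [12.6, 3.3, -19.2]] [109  16  11]
246 [[9.7, -2.3, -19.4], [9.5, 0.5, -19.0], [10.3, 3.3, -20.7]] [108  18  15]
252 [[6.9, -2.3, -20.0], [6.7, 0.5, -19.7], [6.4, 3.4, -18.9]] [107  12  10]
258 [[3.7, -2.3, -19.8], [3.7, 0.5, -19.9], [3.4, 3.4, -19.2]] [109  17  16]
264 [[-0.4, -2.4, -17.9], [0.3, 0.5, -19.2], [0.5, 3.4, -19.6]] [107  11   6]
270 [[-3.1, -2.4, -18.9], [-2.8, 0.5, -19.4], [-2.9, 3.4, -19.2]] [106  12  10]
276 [[-6.2, -2.4, -19.1], [-6.2, 0.5, -19.0], [-6.5, 3.4, -18.5]] [106  13  10]
```

>>> {"name": "move_arm", "arguments": {"plan": [[-0.248,-0.027,0.099,-0.605,0.046,-0.006,8],[-0.248,-0.027,0.099,-0.605,0.046,-0.006,8],[-0.248,-0.027,0.099,-0.605,0.046,-0.006,8],[-0.248,-0.027,0.099,-0.605,0.046,-0.006,8],[-0.248,-0.027,0.099,-0.605,0.046,-0.006,8],[-0.248,-0.027,0.099,-0.605,0.046,-0.006,8],[-0.248,-0.027,0.099,-0.605,0.046,-0.006,8],[-0.248,-0.027,0.099,-0.605,0.046,-0.006,8],[-0.248,-0.027,0.099,-0.605,0.046,-0.006,8],[-0.248,-0.027,0.099,-0.605,0.046,-0.006,8]]}}

```text
t: 9.3
tool_pos: [0.5283, 0.0496, 0.2132]
orientation: [2.227, 1.897, 0.23]
force: [-0.1, 0.3, -0.3]
opening: 0.0118
gripper_force: 45.0
```

>>> {"name": "move_arm", "arguments": {"plan": [[-0.248,-0.027,0.099,-0.605,0.046,-0.006,8],[-0.248,-0.027,0.099,-0.605,0.046,-0.006,8],[-0.248,-0.027,0.099,-0.605,0.046,-0.006,8],[-0.248,-0.027,0.099,-0.605,0.046,-0.006,8],[-0.248,-0.027,0.099,-0.605,0.046,-0.006,8],[-0.248,-0.027,0.099,-0.605,0.046,-0.006,8],[-0.248,-0.027,0.099,-0.605,0.046,-0.006,8],[-0.248,-0.027,0.099,-0.605,0.046,-0.006,8],[-0.248,-0.027,0.099,-0.605,0.046,-0.006,8],[-0.248,-0.027,0.099,-0.605,0.046,-0.006,8]]}}

```text
t: 10.3
tool_pos: [0.5067, -0.1002, 0.2205]
orientation: [2.142, 1.633, 0.433]
force: [0.1, 0.5, -0.2]
opening: 0.0119
gripper_force: 45.0
```

```bash
python3 - <<'E'
from h import *
read_camera("side");read_camera("side")
c=read_camera("wrist"); np.savez("w4.npz",**c); cv2.imwrite("pics/w4.png",cv2.resize(c["frame"][60:300,130:390,::-1],(780,720)[:1]+(600,)))
p,r=cur(); d=p-PORT; print("port coords mm",d@px*1e3,d@py*1e3,d@pn*1e3,"rot err deg (tool)",np.degrees((r.inv()*R.from_matrix(RP)).as_rotvec()),read_state()["t"],read_state()["force"])
E
```

```text
port coords mm -2.2635277180759124 -2.116629528576454 123.10913937716283 rot err deg (tool) [-0.25653159  0.09756671 -0.00704786] 10.45 [-0.15314858 -0.17237966 -0.12263965]
```

View pics/w4.png

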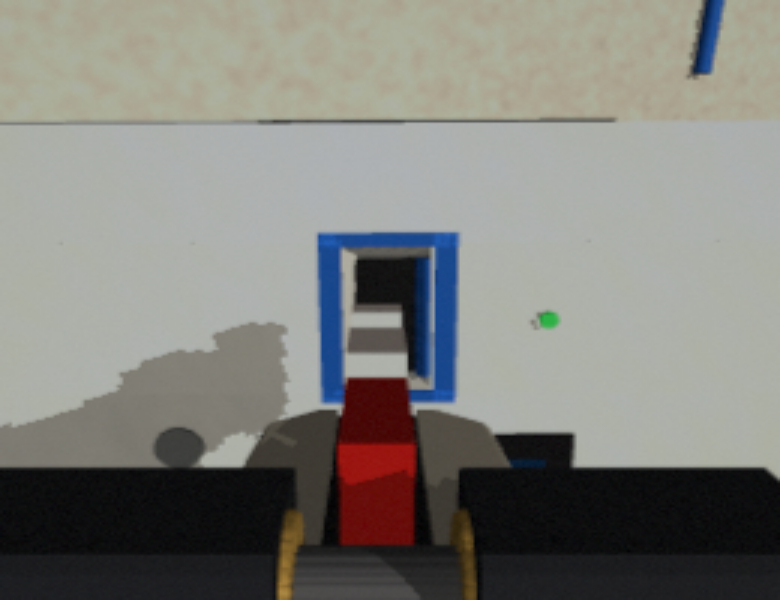

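The picture shows the nose over the mouth and slightly left of it (downslope), with all four bezel corners visible. I'll measure cassette against bezel in this one image.

```bash
cat > rel.py <<'E'
from h import *
def rel(f):
    c=dict(np.load(f)); w=cloud(c); p,r=cur(); A=r.as_matrix(); t=(w-p)@A*1e3
    h=cv2.cvtColor(c["frame"],cv2.COLOR_RGB2HSV).astype(int); v,u=np.mgrid[:384,:512]
    win=(u>150)&(u<360)&(v>80)&(v<215)
    white=win&(h[...,1]<40)&(h[...,2]>120)&(t[...,2]>100)&~((u>232)&(u<286)&(v>132)); q=t[white]; q=q[np.isfinite(q[:,0])]
    for _ in range(4):
        m=q.mean(0); n=np.linalg.svd(q-m,full_matrices=False)[2][2]; n*=-np.sign(n[2]); q=q[abs((q-m)@n)<3]
    Rm=R.from_rotvec(np.ravel(c["rvec"])).as_matrix(); o=((-Rm.T@np.ravel(c["tvec"]))-p)@A*1e3
    blue=win&(h[...,0]>100)&(h[...,0]<130)&(h[...,1]>130)&(h[...,2]>70)&(u>225)&(u<290)&(v>130)&(v<200)
    d=np.c_[(u[blue]-c["cx"])/c["fx"],(v[blue]-c["cy"])/c["fy"],np.ones(blue.sum())]@Rm@A
    P=o+d*(((m-o)@n)/(d@n))[:,None]
    print("deck normal in tool (deg off)",np.degrees(n[:2]),"plane z at tcp axis",m[2]+(m[:2]@n[:2])/n[2])
    print("bezel tool xy",cv2.minAreaRect(P[:,:2].astype(np.float32)),"z",P[:,2].mean())
    # cassette edges, rows
    for vv in range(150,210,5):
        k=(t[vv,:,2]<85)&(t[vv,:,2]>-10)&(u[0]>235)&(u[0]<275)
        if k.sum()>3: print(vv,"y",t[vv,k,1].min().round(2),t[vv,k,1].max().round(2),"mid",((t[vv,k,1].min()+t[vv,k,1].max())/2).round(2),"x,z",np.median(t[vv,k],0)[[0,2]].round(1))
E
python3 -c "
from rel import rel
rel('w4.npz')"
```

```text
deck normal in tool (deg off) [50.53346631  4.87549695] plane z at tcp axis 72.48384183934034
bezel tool xy ((17.915977478027344, 3.2511138916015625), (29.044309616088867, 42.51750183105469), 1.1395734548568726) z 109.73137072388532
185 y -5.39 5.32 mid -0.04 x,z [19.  62.7]
190 y -5.44 5.33 mid -0.06 x,z [15.4 62.5]
195 y -6.08 5.23 mid -0.43 x,z [19.3 34.3]
200 y -5.79 5.46 mid -0.17 x,z [19.4 22.6]
205 y -5.73 5.42 mid -0.16 x,z [17.  20.5]
```

```bash
sed -i 's/(v>80)&(v<215)/(v>116)\&(v<240)/; s/(v>130)&(v<200)/(v>130)\&(v<226)/; s/~((u>232)&(u<286)&(v>132))/~((u>232)\&(u<286)\&(v>148))\&(v<200)/' rel.py
python3 -c "
from rel import rel
rel('w4.npz')"
```

```text
deck normal in tool (deg off) [-0.24860409 -0.33049073] plane z at tcp axis 123.11452410731744
bezel tool xy ((2.2941532135009766, 3.2538795471191406), (41.429779052734375, 63.475650787353516), 89.68286895751953) z 123.05914851966247
185 y -5.39 5.32 mid -0.04 x,z [19.  62.7]
190 y -5.44 5.33 mid -0.06 x,z [15.4 62.5]
195 y -6.08 5.23 mid -0.43 x,z [19.3 34.3]
200 y -5.79 5.46 mid -0.17 x,z [19.4 22.6]
205 y -5.73 5.42 mid -0.16 x,z [17.  20.5]
```

>>> {"name": "move_arm", "arguments": {"plan": [[-0.05,0.04,0,0.07,0.09,0,8],[0,0,0,0,0,0.1,8],[0,0,0,0,0,0.2,8],[0,0,0,0,0,0.25,8],[0,0,0,0,0,0.25,8],[0,0,0,0,0,0.25,8],[0,0,0,0,0,0.2,8],[0,0,0,0,0,0.1,8],[0,0,0,0,0,0,8],[0,0,0,0,0,0,8]], "force": 55}}

```text
t: 11.45
tool_pos: [0.526, -0.103, 0.1934]
orientation: [2.139, 1.633, 0.442]
force: [-0.4, 0.0, -0.2]
opening: 0.0118
gripper_force: 55.0
```

```bash
python3 - <<'E'
from h import *
c=read_camera("wrist"); np.savez("w5.npz",**c); cv2.imwrite("pics/w5.png",cv2.resize(c["frame"][80:260,150:370,::-1],(733,600)))
p,r=cur(); d=p-PORT; print("port coords mm",d@px*1e3,d@py*1e3,d@pn*1e3,"rot err deg (tool)",np.degrees((r.inv()*R.from_matrix(RP)).as_rotvec()),read_state()["t"],read_state()["force"])
E
```

```text
port coords mm 1.2989692547867373 0.3482713923313098 90.06477354228991 rot err deg (tool) [ 0.14816566 -0.18112479  0.07943615] 11.5 [-0.8327306  -0.76075999  0.10342961]
```

View pics/w5.png

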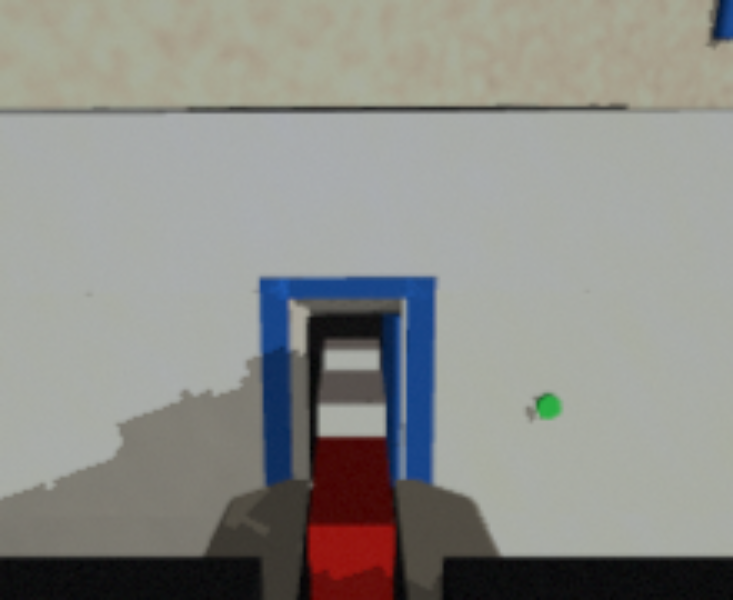

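The nose is centred on the mouth, about 1 mm upslope (bezel columns 262–435, nose 325–380). I'll trim by 0.8 mm and insert to just short of the carriage.

>>> {"name": "move_arm", "arguments": {"plan": [[0,0,0,0,-0.03,0.1,8],[0,0,0,0,0,0.2,8],[0,0,0,0,0,0.2,8],[0,0,0,0,0,0.2,8],[0,0,0,0,0,0.2,8],[0,0,0,0,0,0.2,8],[0,0,0,0,0,0.2,8],[0,0,0,0,0,0.2,8],[0,0,0,0,0,0.2,8],[0,0,0,0,0,0.1,8]]}}

```text
t: 12.5
tool_pos: [0.5469, -0.1086, 0.153]
orientation: [2.14, 1.634, 0.441]
force: [-3.4, 0.3, 1.1]
opening: 0.0114
gripper_force: 55.0
```

```bash
cat > st.py <<'E'
from h import *
p,r=cur(); s=read_state(); d=p-PORT; f=np.array(s["force"]); print("port coords mm",d@px*1e3,d@py*1e3,d@pn*1e3,"rot err",np.degrees((r.inv()*R.from_matrix(RP)).as_rotvec()).round(2),s["t"],"F px,py,pn",f@px,f@py,f@pn,s["opening"])
E
python3 st.py
```

```text
port coords mm -0.28833150291574655 0.4902464545327728 44.08736940883094 rot err [ 0.05 -0.18  0.08] 12.5 F px,py,pn -2.386848675127845 -0.63041481202094 2.6467895034418847 0.011433008440206005
```

>>> {"name": "move_arm", "arguments": {"plan": [[0,0,0,0,0,0.1,8],[0,0,0,0,0,0.1,8],[0,0,0,0,0,0.1,8],[0,0,0,0,0,0.1,8],[0,0,0,0,0,0.1,8],[0,0,0,0,0,0.1,8],[0,0,0,0,0,0.1,8],[0,0,0,0,0,0.1,8],[0,0,0,0,0,0.1,8],[0,0,0,0,0,0.04,8]]}}

```text
t: 13.5
tool_pos: [0.5587, -0.1118, 0.1342]
orientation: [2.138, 1.633, 0.442]
force: [-7.5, 1.5, 5.1]
opening: 0.0121
gripper_force: 55.0
```

```bash
python3 st.py
```

```text
port coords mm 0.8546604455787477 0.5847555577188025 21.624954469923882 rot err [ 0.15 -0.18  0.09] 13.5 F px,py,pn -4.033771241633506 -0.5359324955832098 8.208879093613088 0.012071296708572573
```

>>> {"name": "move_arm", "arguments": {"plan": [[0,0,0,0,0,0.04,8],[0,0,0,0,0,0.04,8],[0,0,0,0,0,0.04,8],[0,0,0,0,0,0,8],[0,0,0,0,0,0,8],[0,0,0,0,0,0,8],[0,0,0,0,0,0,8],[0,0,0,0,0,0,8],[0,0,0,0,0,0,8],[0,0,0,0,0,0,8]]}}

```text
t: 14.5
tool_pos: [0.5601, -0.1121, 0.1316]
orientation: [2.138, 1.633, 0.442]
force: [-6.9, 0.8, 5.7]
opening: 0.0115
gripper_force: 55.0
```

```bash
python3 st.py; python3 - <<'E'
from h import *
c=read_camera("wrist"); w=cloud(c); p,r=cur(); t=(w-p)@r.as_matrix()*1e3
for v in range(192,260,4): print(v,np.round(t[v,256],1),c["frame"][v,256])
E
```

```text
port coords mm 0.7934973106934404 0.5958406405988197 18.697187588567758 rot err [ 0.14 -0.18  0.09] 14.5 F px,py,pn -3.133272064374744 -1.043847323152366 8.370463373315243 0.011545102771745043
192 [25.8  0.4 19.3] [77 83 93]
196 [19.8  0.4 32.4] [86 80 76]
200 [20.2  0.4 22.2] [96 91 87]
204 [18.4  0.4 20. ] [165 168 162]
208 [15.8  0.4 20.5] [166 169 161]
212 [nan nan nan] [68 10  4]
216 [14.4  0.4 10. ] [68  2  2]
220 [14.3  0.3  3.8] [68  6  5]
224 [14.3  0.3 -2.4] [68  9  8]
228 [14.3  0.3 -8. ] [68 10  4]
232 [ 14.1   0.3 -12.9] [68  5  2]
236 [ 14.1   0.2 -17.9] [72  6  3]
240 [ 12.6   0.2 -19.2] [147  17  14]
244 [ 10.7   0.2 -19.3] [149  23  18]
248 [  8.7   0.2 -19.4] [148  22  17]
252 [  7.2   0.2 -20.7] [148  20  18]
256 [  4.9   0.2 -20.1] [101  14  10]
```

>>> {"name": "move_arm", "arguments": {"plan": [[0,0,0,0,0,-0.04,8],[0,0,0,0,0,-0.04,8],[0,0,0,0,0,-0.04,8],[0,0,0,0,0,-0.02,8],[0,0,0,0,0,0,8],[0,0,0,0,0,0,8],[0,0,0,0,0,0,8],[0,0,0,0,0,0,8],[0,0,0,0,0,0,8],[0,0,0,0,0,0,8]]}}

```text
t: 15.55
tool_pos: [0.5584, -0.1117, 0.1346]
orientation: [2.138, 1.633, 0.442]
force: [-7.5, 2.1, 5.4]
opening: 0.0119
gripper_force: 55.0
```

```bash
python3 st.py
```

```text
port coords mm 0.7806904780089993 0.5951461844972602 22.210937776798044 rot err [ 0.14 -0.18  0.09] 15.55 F px,py,pn -4.0744907228756215 0.06493695634453196 8.626532267110733 0.011880262145204483
```

>>> {"name": "move_arm", "arguments": {"plan": [[0,0,0,0,0,-0.04,8],[0,0,0,0,0,-0.02,8],[0,0,0,0,0,0,8],[0,0,0,0,0,0,8],[0,0,0,0,0,0,8],[0,0,0,0,0,0,8],[0,0,0,0,0,0,8],[0,0,0,0,0,0,8],[0,0,0,0,0,0,8],[0,0,0,0,0,0,8]]}}

```text
t: 16.55
tool_pos: [0.5579, -0.1115, 0.1349]
orientation: [2.138, 1.632, 0.442]
force: [9.2, -3.2, -11.4]
opening: 0.012
gripper_force: 55.0
```

```bash
python3 st.py
```

```text
port coords mm 0.41224037621065934 0.561779928163661 22.699544882212745 rot err [ 0.17 -0.18  0.07] 16.55 F px,py,pn 2.665841211392655 -0.659563624656531 -14.7316513685625 0.012028600428639551
```

It is latched: the bolts hold the cassette at 22.7 mm against a 15 N pull. I'll relax, release and withdraw along the port axis.

>>> {"name": "move_arm", "arguments": {"plan": [[0,0,0,0,0,0.04,8],[0,0,0,0,0,0,8],[0,0,0,0,0,0,8],[0,0,0,0,0,0,20],[0,0,0,0,0,0,40],[0,0,0,0,0,0,40],[0,0,0,0,0,0,40],[0,0,0,0,0,0,40],[0,0,0,0,0,0,40],[0,0,0,0,0,0,40]]}}

```text
t: 17.55
tool_pos: [0.558, -0.1116, 0.1346]
orientation: [2.139, 1.633, 0.442]
force: [0.5, 0.6, -0.2]
opening: 0.0401
gripper_force: 0.0
```

>>> {"name": "move_arm", "arguments": {"plan": [[0,0,0,0,0,-0.2,40],[0,0,0,0,0,-0.4,40],[0,0,0,0,0,-0.5,40],[0,0,0,0,0,-0.5,40],[0,0,0,0,0,-0.5,40],[0,0,0,0,0,-0.5,40],[0,0,0,0,0,-0.5,40],[0,0,0,0,0,-0.4,40],[0,0,0,0,0,-0.2,40],[0,0,0,0,0,0,40]]}}

```text
t: 18.55
tool_pos: [0.5134, -0.0996, 0.2158]
orientation: [2.137, 1.632, 0.443]
force: [-0.5, 0.7, 0.2]
opening: 0.0399
gripper_force: 0.0
```

```bash
python3 - <<'E'
from h import *
c=read_camera("wrist"); cv2.imwrite("pics/w6.png",c["frame"][:,:,::-1])
w=cloud(c); h=cv2.cvtColor(c["frame"],cv2.COLOR_RGB2HSV).astype(int)
red=((h[...,0]<6)|(h[...,0]>174))&(h[...,1]>150)&(h[...,2]>60)
q=(w[red]-PORT)@np.c_[px,py,pn]*1e3; q=q[np.isfinite(q[:,0])]; print(len(q),np.percentile(q,[5,50,95],axis=0))
c=read_camera("side"); cv2.imwrite("pics/s6.png",cv2.resize(c["frame"][:,:,::-1],(768,576)))
print(read_state()["t"],read_state()["force"])
E
```

```text
672 [[ -4.98152526 -11.19578396  10.94179352]
 [  0.44818479   4.85446782  41.81869228]
 [  5.74759771  14.63401917  43.03295624]]
18.65 [0.16552728 0.66225366 0.19464147]
```

View pics/w6.png

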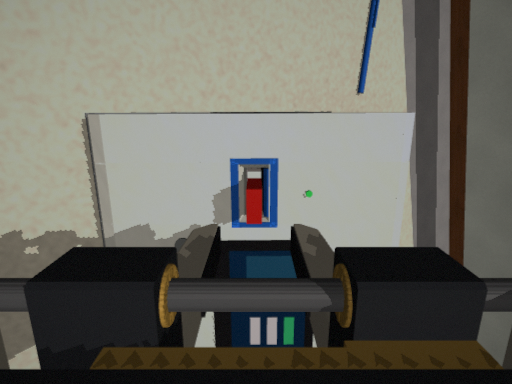

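View pics/s6.png

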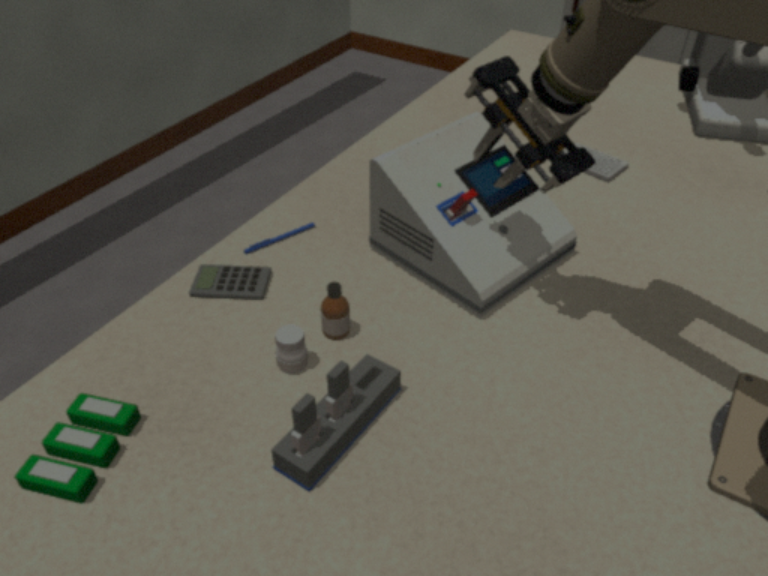

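The tab top is 42 mm above the deck, exactly the latched height (wrist red at (255,200)). Spares and bottles are unmoved, and the gripper is clear.

```bash
python3 -c "
from plant import close_job
print(close_job())"
```

```text
the job is handed in; nothing more can be done
None
```

The sample cassette is latched fully home in the cell counter and released, the spares and bottles are where they were, and the job was handed in at about 18.7 s.

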